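# Extend the electrode arm to its first locking hole

### The job

Lengthen the telescoping electrode arm on the small test bench: press in the sprung button that shows in the long slot of the square tube, and draw the tube outward, away from its pillar, until the button pops up in the first round hole and locks it. Work by feel, pulling gently so that the tube is never forced hard against the button, then let go, leaving the other things where they are.

Things in the scene. Friction and masses are not known exactly. Their poses are not given: they have to be found in the camera images.
- rig: the fixed test bench: steel base plate 160 x 370 x 12 mm; at its -y end a white pillar (130 mm high) holds a dark fixed inner bar, 22 mm square, running along +y at 100 mm above the table; at its +y end a low black stage, 48 mm high. Origin: on the table, straight below the button. The tube is drawn out along +y, the button points along +x, z is up
- tube: the sliding outer tube: aluminium, 30 mm square outside, axis along the bench's y, 100 mm above the table. Origin on its axis, axes parallel to the bench's; it reaches from y = -116 to +75 mm, then a black electrode head, 36 mm high, to +107 mm. It only slides along y, with 1.5 N of friction. Its origin's y in the bench's frame is its extension: 3 to 10 mm at the start, about 54 mm (42 to 66) when locked in the first hole
- tube_face (a point): point on the tube's +x face, 15 mm in front of its origin. This face is a plate with, from +y to -y, a slot 47 mm long, then two round holes of 15 mm, the first 24.5 mm and the second 54.5 mm from the slot's end. The plate has been screwed on up to 12 mm either way: in the tube's frame the slot ends at y = -17.5 to -41.5 mm and the first hole's centre is at y = -42 to -66 mm; the measured poses do not show it
- button: the sprung steel button, a 13 mm pin with a blunt 45 degree cone head, on the fixed inner bar: it does not travel with the tube. Points along the bench's +x. Origin at its tip: free, 19.5 mm from the tube's axis, 4.5 mm proud of the tube's +x face. The spring takes 1.5 N at first, 2.5 N when flush. Keep side loads on it under 12 N. At the start it is in the slot, where the tube slides freely until the slot's end meets it
- pinch (a point): point on the tube's axis straight behind the button (fixed to the bench): centre for a pinch across the tube's two x faces, one finger over the button, 34.5 mm wide with the button free, 30 mm flush. Proud, the button blocks the tube. Flush at the slot's end, a pull of 5 to 9 N drives it under the wall, where it stays down by itself till the hole; there it springs out, unless a finger covers it, and stops the tube
- specimen_center (a point): loose white ceramic test piece 45 x 30 x 12 mm lying on the base plate on the robot's side of the tube; a bystander
- weight: loose brass knobbed weight 24 mm across, 32 mm high, standing on the base plate on the far side; a bystander
- beaker: glass beaker 70 mm across, 90 mm high, to the left; a bystander
- jar: clear plastic jar 60 mm across, 80 mm high, to the left; a bystander
- screwdriver: screwdriver lying to the right; a bystander
- wash: white plastic bottle 64 mm across, 170 mm high, beyond the bench to the right; a bystander

How it is judged:
By the outcome, as a careful person would: the job done as asked, in the order asked, and still so for the second after the job is handed in, with the robot touching nothing.
It also fails if it takes over 72 s, if anything falls off the work surface, if the arm or the gripper's body presses on something with over 40 N, if the wrist force passes 120 N, or if a joint passes its speed limit or range.

### The arm

A 7-joint arm with a two-finger parallel gripper is mounted at the origin on the work surface. World frame = base frame: x ahead of the robot, y to its left, z up, the work surface at z = 0. Lengths are in m, angles in rad, forces in N, time in s.
With the tool pointing down it reaches from about 0.425 to 0.925 m from the base axis. Payload 6.8 kg.
Tool frame: the origin (TCP) lies midway between the tips of the shut fingers; the grasp point (between the pads) lies r.grip_point_offset behind it (r.grip_point_offset is the distance from the TCP to the grasp point, in m); z points along the fingers, y is the direction in which the jaws open and shut (so a half turn about z gives the same grasp; the last joint's range is limited). The gripper opens to 85 mm and grips with 20 to 120 N. Pads are 22 mm wide; open, the fingers measure 114 mm over their backs; the gripper's body (76 mm by 85 mm) begins 54 mm behind the grasp point. The pads swing forward as they close: fully open they stand 13 mm farther back than shut.
Start: joints at [1.003, 0.477, 0.022, 1.555, -0.011, 1.109, -0.083], TCP at [0.3, -0.605, 0.198] pointing down, gripper open.
Joint ranges: [-2.96, 2.96], [-0.34, 2.1], [-1.41, 1.46], [0.24, 2.44], [-1.37, 4.51], [0.17, 1.92], [-2.96, 2.96]. Speed limits (rad/s): [2.39, 2.39, 3.14, 3.14, 3.14, 3.14, 3.14].

### API

Orientations are given as a rotation vector (axis times angle).
In Python, from bench import r gives the robot as it stands. The module is installed in compiled form; this text tells all that it offers.
- The arm moves only by the tool play_rows, never from a script. Its argument "deltas" is a list of rows, each a list of 3 entries, a list of its own where there are three numbers: the finger opening in mm, from 0 to 85.4, then the shift along the tool's x, y, z in mm, then the turn, a rotation vector about the tool's x, y, z in rad. A call has 1 to 8 rows; each row is the pose to reach, as a shift and turn from the pose measured when the call began, along the tool's axes at that moment; what a row does not reach only later rows make up. A row lasts 1/8 s, in which the tool goes at most 62.5 mm and 10.7 degrees, less where a joint would pass 70% of its speed; a pose out of reach is approached as far as the arm can. A call with a gripper value outside its range is refused whole. The fingers move at their own pace and stop on an object; "squeeze" is the grip in N (left out, the last holds). Time passes only in rows, so rows that repeat a pose let the fingers close. It gives the time, the measured TCP pose, the force and the opening at its end, in the units of the state.
- r.get_obs(): the state, without advancing time (a new reading comes with each control period).
- r.grab_frame(name): name is "scene" or "top"; returns (picture, depth): 420x560x3 uint8, red, green, blue; 420x560 float32, m along the optical axis (not along the pixel's ray), 0 where there is no reading.
- r.camera_model(name): a dict with "mtx" (3x3 intrinsics, pixels), "rvec" (rotation vector, rad) and "tvec" (3), from world to camera coordinates, as OpenCV has them. Camera axes: x right, y down, z forward; pixel columns grow to the right and rows downward; lengths in m; the calibration is good to about 2 mm. A picture is of the moment at which its call begins. camera_model takes no time and is no camera call.
- r.hand_in(): hands the job in, once; it reports no verdict.
The state is a dict: "clock": time; "joints": joint angles; "qvel": joint speeds; "tau": joint torques, N m; "tcp_pos": TCP position; "orientation": TCP orientation; "contact_force": force on the tool from outside, world axes, zero at the start; "moment": the same for the moment, N m; "grip_width": finger opening in m.
Only numpy, scipy, OpenCV 4.12 (cv2) and the standard library are available. Lean on these libraries where they do the work, as an engineer would, in place of code of your own. Each camera call takes 0.05 s, during which the arm holds its last target. There are 200 camera calls.

## Working session

There is one attempt and no reset: what is moved stays moved. The work goes in short steps, Python scripts to look and compute and a tool call to move; the robot and the scene stay as the last step left them, time stands still between calls to the robot, and variables do not carry over. Pictures are saved under pics/ and viewed, about 8 in all and at most 12, crops included, and the job is handed in when it is done.

Besides the shell and the picture viewer there is one more tool, called after ">>>" as a command line: name --argument value ..., lists and objects as JSON in quotes. play_rows: Moves the arm, as the interface text tells. Its arguments: {"type":"object","properties":{"deltas":{"type":"array"},"squeeze":{"type":"number"}},"required":["deltas"]}

```bash
mkdir -p pics; cat > h.py <<'E'
from bench import r
import numpy as np, cv2
from scipy.spatial.transform import Rotation as R
def cam(n):
    c=r.camera_model(n); return np.array(c["mtx"]),R.from_rotvec(np.ravel(c["rvec"])).as_matrix(),np.ravel(c["tvec"])
def px2w(n,u,v,d):
    K,Rm,t=cam(n); p=np.linalg.inv(K)@np.array([u,v,1.])*d
    return Rm.T@(p-t)
def ray(n,u,v,z):
    K,Rm,t=cam(n); c=-Rm.T@t; d=Rm.T@np.linalg.inv(K)@np.array([u,v,1.])
    return c+d*(z-c[2])/d[2]
def proj(n,P):
    K,Rm,t=cam(n); q=K@(Rm@np.asarray(P,float)+t); return q[:2]/q[2]
E
python3 - <<'E'
from h import *
for n in("scene","top"):
    im,d=r.grab_frame(n); cv2.imwrite(f"pics/{n}0.png",im[:,:,::-1]); np.save(f"pics/{n}0.npy",d)
    K,Rm,t=cam(n); print(n,K.round(1).tolist(),(-Rm.T@t).round(3),Rm.round(2).tolist())
o=r.get_obs(); print(o, r.grip_point_offset)
E
```

```text
scene [[537.5, 0.0, 286.3], [0.0, 537.5, 205.9], [0.0, 0.0, 1.0]] [1.452 0.587 1.15 ] [[-0.57, 0.82, -0.01], [0.58, 0.4, -0.71], [-0.58, -0.41, -0.7]]
top [[435.2, 0.0, 277.1], [0.0, 435.2, 209.6], [0.0, 0.0, 1.0]] [ 0.31  -0.032  1.354] [[-0.01, -1.0, -0.0], [-0.98, 0.02, -0.19], [0.19, 0.0, -0.98]]
{'clock': 0.1, 'joints': array([ 1.0028563 ,  0.47771339,  0.02235722,  1.55635655, -0.01152584,
        1.10927937, -0.08310464]), 'qvel': array([ 1.49846358e-03, -1.72014713e-03,  9.49695798e-06, -3.08679207e-03,
        8.64829056e-04, -9.54189452e-04,  1.46126021e-04]), 'tau': array([ 4.95450498e-03, -5.97768724e+01,  1.61385946e+00, -2.81957603e+01,
        1.28412721e-02,  5.05684497e-03, -1.80500138e-06]), 'tcp_pos': array([ 0.2992946 , -0.60436635,  0.19712429]), 'orientation': array([-3.05740525e+00, -7.15598496e-01,  7.37125600e-04]), 'contact_force': array([-0.07002315,  0.68384446, -0.04859001]), 'moment': array([0.0109246 , 0.00207412, 0.00189466]), 'grip_width': 0.0854498618270761} 0.0187
```

View pics/scene0.png

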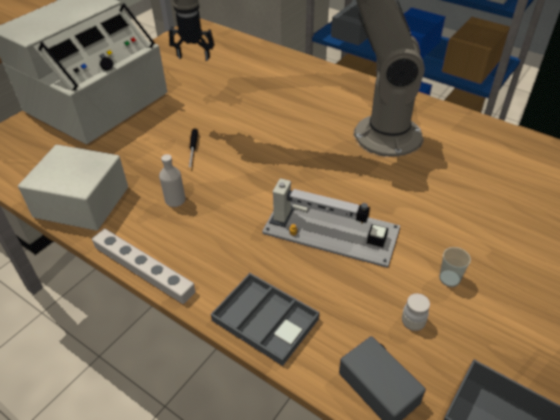

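View pics/top0.png

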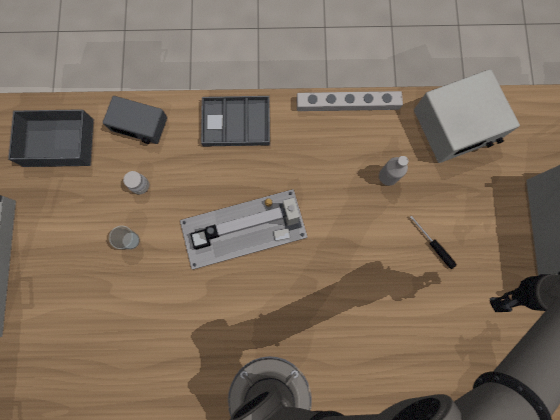

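The scene view shows the bench with its pillar at about (282,203), the stage at (377,233) and the weight at (293,229). In the top view the pillar is at (291,210), the stage at (201,239), and the tube runs between them. I'll enlarge both.

```bash
python3 - <<'E'
from h import *
a=cv2.imread("pics/scene0.png")[165:275,255:410]; b=cv2.imread("pics/top0.png")[180:280,170:320]
a=cv2.resize(a,(775,550),interpolation=cv2.INTER_CUBIC); b=cv2.resize(b,(750,500),interpolation=cv2.INTER_CUBIC)
cv2.imwrite("pics/sc1.png",a);cv2.imwrite("pics/tc1.png",b)
E
```

```text
(no output)
```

View pics/sc1.png

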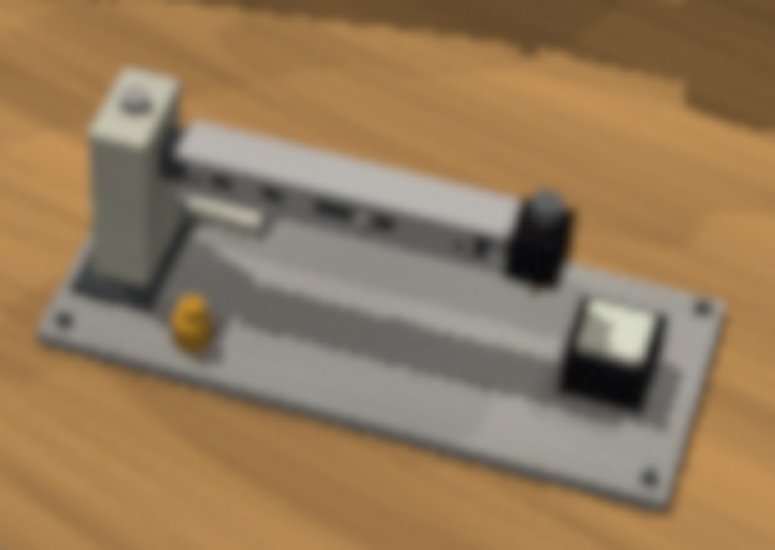

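View pics/tc1.png

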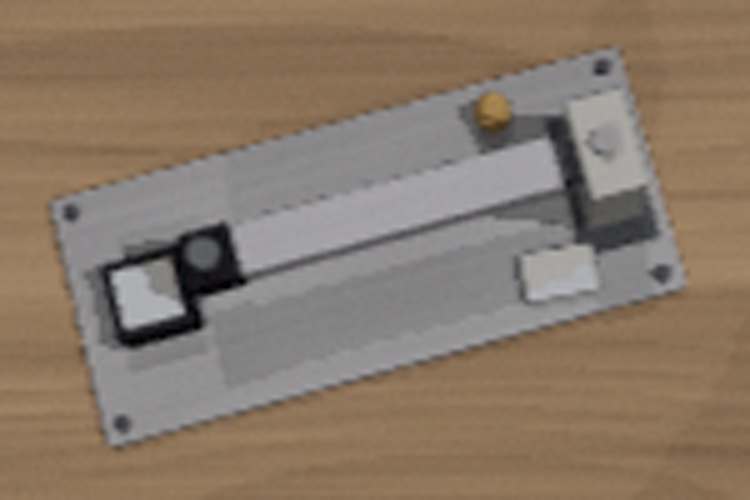

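The scene crop shows the two round holes at about (222,182) and (272,193). The slot spans about 315–392, with the button inside it near (362,215). The top crop gives the plate corners (52,203), (620,47), (688,288), (110,445) and the tube's top edges.

```bash
python3 - <<'E'
from h import *
T=lambda u,v,z: ray("top",170+u/5-.4,180+v/5-.4,z)
c=[T(*p,.012) for p in[(52,203),(620,47),(688,288),(110,445)]]
for p in c: print(p.round(4))
print([np.linalg.norm(c[i]-c[i-1]).round(4) for i in range(4)])
far=[T(*p,.115) for p in[(240,222),(552,140)]]; near=[T(*p,.115) for p in[(243,274),(566,189)]]
print("far",np.round(far,4),"near",np.round(near,4))
yd=np.mean([c[0]-c[1],c[3]-c[2]],0)
for e in(far[0]-far[1],near[0]-near[1],yd): print("yaw",np.degrees(np.arctan2(-e[0],e[1])))
a=np.arctan2(-yd[0],yd[1]); Y=np.array([-np.sin(a),np.cos(a),0]);X=np.array([np.cos(a),np.sin(a),0])
mid=np.mean(far+near,0); print("mid",mid,"plate ctr",np.mean(c,0),"axis offset",X@(mid-np.mean(c,0)))
print("width",X@(np.mean(far,0)-np.mean(near,0)),"Y of tube ends",[Y@p for p in far+near],"plate Y ends",[Y@p for p in c])
# scene: intersect ray with plane X.(p)=X.mid+.015
K,Rm,t=cam("scene"); C=-Rm.T@t
for nm,u,v,off in[("hole2",222,182,.015),("hole1",272,193,.015),("slotL",316,209,.015),("btn",362,215,.0195),("slotR",393,224,.015),("lab",480,245,.015),("tubeL",182,170,.015)]:
    d=Rm.T@np.linalg.inv(K)@np.array([255+u/5-.4,165+v/5-.4,1]); s=(X@mid+off-X@C)/(X@d); p=C+s*d
    print(nm,p.round(4),"Y",(Y@p).round(4))
E
```

```text
[0.534  0.2751 0.012 ]
[ 0.6285 -0.0823  0.012 ]
[ 0.4745 -0.1211  0.012 ]
[0.3831 0.2355 0.012 ]
[np.float64(0.1559), np.float64(0.3697), np.float64(0.1589), np.float64(0.3682)]
far [[ 0.504   0.1428  0.115 ]
 [ 0.5494 -0.0378  0.115 ]] near [[ 0.4738  0.1407  0.115 ]
 [ 0.5204 -0.0454  0.115 ]]
yaw 14.094694094446048
yaw 14.05448887473882
yaw 14.593949069127353
mid [0.51190011 0.05007445 0.115     ] plate ctr [0.5050265 0.0768025 0.012    ] axis offset -8.275055973129986e-05
width 0.029844157544640676 Y of tube ends [np.float64(0.011178964473207015), np.float64(-0.1749963121047446), np.float64(0.01681053676356685), np.float64(-0.175085909858719)] plate Y ends [np.float64(0.13169606154808539), np.float64(-0.23800737189191679), np.float64(-0.23677366100284142), np.float64(0.13138270460510257)]
hole2 [ 0.5438 -0.013   0.1031] Y -0.1497
hole1 [0.5364 0.0156 0.1043] Y -0.1201
slotL [0.5298 0.0407 0.1005] Y -0.0941
btn [0.5272 0.0687 0.1093] Y -0.0663
slotR [0.5186 0.0838 0.1038] Y -0.0496
lab [0.5061 0.1318 0.1045] Y 0.0
tubeL [ 0.5499 -0.0362  0.1046] Y -0.1736
```

The measurements agree with the given sizes: tube 29.8 mm wide, hole spacing 30 mm, yaw about 14.1°. The extension is about 7 mm and the slot end should reach the button near 30 mm. First I grip the tube at bench y = +40 mm, clear of the button.

```bash
cat >> h.py <<'E'
YAW=np.radians(14.1)
BX=np.array([np.cos(YAW),np.sin(YAW),0]);BY=np.array([-np.sin(YAW),np.cos(YAW),0])
MID=np.array([.5119,.0501,0]); O=BX*(BX@MID)+BY*(-.0663)   # bench origin
O=BX*(BX@MID)+BY*(BY@np.array([.5272,.0687,0]))
RG=R.from_matrix(np.c_[BY,BX,[0,0,-1]])
def go(bx,by,z):
    o=r.get_obs(); R0=R.from_rotvec(o["orientation"]); p=O+bx*BX+by*BY+[0,0,z]
    print("shift",(R0.inv().apply(p-o["tcp_pos"])*1000).round(1),"turn",(R0.inv()*RG).as_rotvec().round(3))
def st():
    o=r.get_obs(); q=o["tcp_pos"]-O; F=o["contact_force"]
    print("t",round(o["clock"],2),"bench",np.round([q@BX*1e3,q@BY*1e3,q[2]*1e3],1),"F bench",np.round([F@BX,F@BY,F[2]],2),"M",np.round(o["moment"],2),"grip",round(o["grip_width"]*1e3,1),"joints",o["joints"].round(2))
E
python3 -c "
from h import *
print(O);st();go(0,.04,.2)"
```

```text
[0.50841331 0.06398111 0.        ]
t 0.1 bench [-365.6 -597.3  197.1] F bench [ 0.1   0.68 -0.05] M [0.01 0.   0.  ] grip 85.4 joints [ 1.    0.48  0.02  1.56 -0.01  1.11 -0.08]
shift [ 492.5 -545.2   -2. ] turn [-1.000e-03 -1.000e-03 -1.357e+00]
```

>>> play_rows --deltas '[[85, [35, -38, -20], [0, 0, -0.1]], [85, [75, -83, -40], [0, 0, -0.21]], [85, [115, -127, -40], [0, 0, -0.32]], [85, [155, -172, -40], [0, 0, -0.43]], [85, [195, -216, -40], [0, 0, -0.54]], [85, [235, -260, -40], [0, 0, -0.65]], [85, [275, -305, -40], [0, 0, -0.76]], [85, [315, -349, -40], [0, 0, -0.87]]]' --squeeze 20

```text
clock: 1.1
tcp_pos: [0.4267, -0.15, 0.2376]
orientation: [-2.468, -1.942, -0.0]
contact_force: [1.2, 0.1, -0.4]
grip_width: 0.0849
```

```bash
python3 -c "
from h import *
st();go(0,.04,.2)"
```

```text
t 1.1 bench [-131.4 -187.6  237.6] F bench [ 1.14 -0.19 -0.35] M [-0.05 -0.05  0.06] grip 84.9 joints [ 0.57  0.09 -0.39  1.99  0.04  1.07 -0.07]
shift [262.6  10.5  37.8] turn [-0.001 -0.001 -0.484]
```

>>> play_rows --deltas '[[85, [50, 2, 0], [0, 0, -0.1]], [85, [100, 4, 10], [0, 0, -0.2]], [85, [150, 6, 20], [0, 0, -0.3]], [85, [200, 8, 30], [0, 0, -0.4]], [85, [245, 10, 37], [0, 0, -0.484]], [85, [262.6, 10.5, 37.8], [-0.001, -0.001, -0.484]], [85, [262.6, 10.5, 37.8], [-0.001, -0.001, -0.484]], [85, [262.6, 10.5, 37.8], [-0.001, -0.001, -0.484]]]'

```text
clock: 2.1
tcp_pos: [0.4983, 0.1015, 0.1998]
orientation: [-1.933, -2.476, 0.001]
contact_force: [1.2, -0.7, 0.0]
grip_width: 0.0851
```

```bash
python3 -c "
from h import *
st();go(0,.04,.0813)
for n,(x0,y0,w,h) in dict(scene=(255,130,155,145),top=(170,180,150,100)).items():
    im,d=r.grab_frame(n); cv2.imwrite('pics/'+n+'2.png',cv2.resize(im[y0:y0+h,x0:x0+w,::-1],None,fx=4,fy=4,interpolation=cv2.INTER_CUBIC))
"
```

```text
t 2.1 bench [ -0.6  38.8 199.8] F bench [ 1.03 -0.97  0.02] M [-0.   -0.    0.02] grip 85.1 joints [ 0.21  0.26 -0.62  1.91  0.18  1.02 -0.24]
shift [  1.2   0.7 118.5] turn [-0.001  0.001 -0.001]
```

View pics/scene2.png

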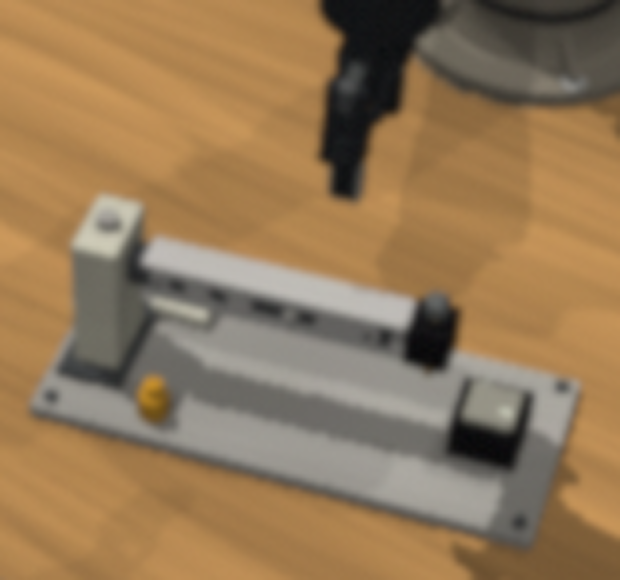

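The fingers hang above the tube as planned, and the button is bright in the slot at crop pixel (291,312), which matches the first measurement. I go down.

>>> play_rows --deltas '[[85, [1, 0.7, 40], [0, 0, 0]], [85, [1, 0.7, 85], [0, 0, 0]], [85, [1, 0.7, 110], [0, 0, 0]], [85, [1.2, 0.7, 118.5], [0, 0, 0]], [60, [1.2, 0.7, 118.5], [0, 0, 0]], [45, [1.2, 0.7, 118.5], [0, 0, 0]], [38, [1.2, 0.7, 118.5], [0, 0, 0]], [36, [1.2, 0.7, 118.5], [0, 0, 0]]]'

```text
clock: 3.2
tcp_pos: [0.4993, 0.1026, 0.0821]
orientation: [1.933, 2.475, 0.0]
contact_force: [-0.2, -0.1, -0.0]
grip_width: 0.0362
```

```bash
python3 -c "
from h import *
st()"
```

```text
t 3.2 bench [ 0.6 39.6 82.1] F bench [-0.24 -0.02 -0.01] M [-0.05 -0.02 -0.04] grip 36.2 joints [ 0.14  0.42 -0.57  2.02  0.31  0.79 -0.37]
```

>>> play_rows --deltas '[[33, [0, 0, 0], [0, 0, 0]], [31, [0, 0, 0], [0, 0, 0]], [28, [0, 0, 0], [0, 0, 0]], [28, [0, 0, 0], [0, 0, 0]]]' --squeeze 20

```text
clock: 3.7
tcp_pos: [0.4993, 0.1026, 0.0821]
orientation: [1.934, 2.475, 0.0]
contact_force: [0.1, -1.0, -0.6]
grip_width: 0.0281
```

```bash
python3 -c "
from h import *
st()"
```

```text
t 3.7 bench [ 0.6 39.7 82.1] F bench [-0.19 -1.   -0.58] M [-0.    0.    0.05] grip 28.1 joints [ 0.14  0.42 -0.57  2.02  0.31  0.79 -0.37]
```

>>> play_rows --deltas '[[20, [0, 0, 0], [0, 0, 0]], [20, [0, 0, 0], [0, 0, 0]]]'

```text
clock: 3.95
tcp_pos: [0.4993, 0.1026, 0.082]
orientation: [1.934, 2.475, 0.0]
contact_force: [-0.5, 0.2, 0.3]
grip_width: 0.0203
```

```bash
python3 -c "
from h import *
st()"
```

```text
t 3.95 bench [ 0.5 39.7 82. ] F bench [-0.4   0.28  0.33] M [-0.05 -0.02 -0.06] grip 20.3 joints [ 0.14  0.42 -0.57  2.02  0.31  0.79 -0.37]
```

The fingers closed past 30 mm with no force, so I need to look.

```bash
python3 -c "
from h import *
x0,y0,w,h=255,130,155,145
im,d=r.grab_frame('scene'); cv2.imwrite('pics/scene3.png',cv2.resize(im[y0:y0+h,x0:x0+w,::-1],None,fx=4,fy=4,interpolation=cv2.INTER_CUBIC))
"
```

```text
(no output)
```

View pics/scene3.png

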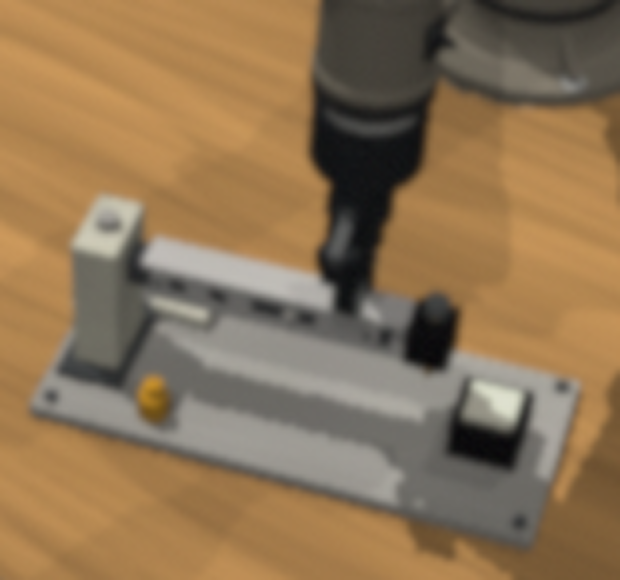

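```bash
python3 -c "
from h import *
for y in (.0,.04):
  for x in (.0105,.015,.025):
    for z in(.085,.1,.115): print(y,x,z,((proj('scene',O+x*BX+y*BY+[0,0,z])-[255,130])*4).round(0))
im,d=r.grab_frame('scene')
for v in range(195,216,2):
  p=[px2w('scene',u,v,d[v,u]) for u in (340,342,344)]
  print(v,[np.round([(q-O)@BX*1e3,(q-O)@BY*1e3,q[2]*1e3]).tolist() for q in p])
st()
"
```

```text
0.0 0.0105 0.085 [290. 327.]
0.0 0.0105 0.1 [291. 312.]
0.0 0.0105 0.115 [292. 296.]
0.0 0.015 0.085 [288. 331.]
0.0 0.015 0.1 [289. 316.]
0.0 0.015 0.115 [290. 300.]
0.0 0.025 0.085 [284. 341.]
0.0 0.025 0.1 [285. 325.]
0.0 0.025 0.115 [286. 310.]
0.04 0.0105 0.085 [345. 341.]
0.04 0.0105 0.1 [347. 326.]
0.04 0.0105 0.115 [348. 310.]
0.04 0.015 0.085 [343. 345.]
0.04 0.015 0.1 [345. 330.]
0.04 0.015 0.115 [346. 315.]
0.04 0.025 0.085 [339. 355.]
0.04 0.025 0.1 [341. 340.]
0.04 0.025 0.115 [342. 324.]
195 [[62.0, 44.0, 209.0], [66.0, 50.0, 214.0], [47.0, 51.0, 198.0]]
197 [[60.0, 44.0, 200.0], [58.0, 48.0, 200.0], [47.0, 51.0, 191.0]]
199 [[56.0, 43.0, 189.0], [53.0, 48.0, 188.0], [45.0, 51.0, 182.0]]
201 [[45.0, 41.0, 171.0], [42.0, 46.0, 171.0], [43.0, 51.0, 173.0]]
203 [[22.0, 36.0, 142.0], [24.0, 42.0, 145.0], [14.0, 45.0, 137.0]]
205 [[21.0, 36.0, 134.0], [25.0, 43.0, 139.0], [12.0, 45.0, 128.0]]
207 [[26.0, 38.0, 131.0], [25.0, 43.0, 131.0], [18.0, 47.0, 127.0]]
209 [[14.0, 36.0, 111.0], [15.0, 41.0, 114.0], [17.0, 47.0, 118.0]]
211 [[18.0, 37.0, 108.0], [13.0, 41.0, 105.0], [13.0, 47.0, 107.0]]
213 [[17.0, 37.0, 99.0], [13.0, 42.0, 97.0], [11.0, 47.0, 97.0]]
215 [[18.0, 38.0, 92.0], [13.0, 42.0, 89.0], [16.0, 49.0, 94.0]]
t 4.05 bench [ 0.5 39.7 82. ] F bench [-0.35  0.58 -0.14] M [0.03 0.01 0.02] grip 20.0 joints [ 0.14  0.42 -0.57  2.02  0.31  0.79 -0.37]
```

```bash
python3 -c "
from h import *
pj=lambda x,y,z:((proj('scene',O+np.array([x,0,0])@np.c_[BX,BY,[0,0,1]].T+y*BY+[0,0,z])-[255,130])*4).round(0)
print('open tip expected z.213',pj(.0425,.039,.213),'z.2',pj(.0425,.039,.2),'near side',pj(-.0425,.039,.213))
for z in(.082,.085,.1,.115,.12): print(z,pj(.010,.039,z),pj(.018,.039,z))
im,d=r.grab_frame('scene')
cv2.imwrite('pics/s4.png',cv2.resize(im[175:225,315:375,::-1],None,fx=12,fy=12,interpolation=cv2.INTER_NEAREST))
"
```

```text
open tip expected z.213 [342. 234.] z.2 [341. 249.] near side [379. 154.]
0.082 [344. 343.] [340. 351.]
0.085 [344. 340.] [341. 348.]
0.1 [345. 325.] [342. 333.]
0.115 [347. 310.] [343. 317.]
0.12 [347. 304.] [344. 312.]
```

View pics/s4.png

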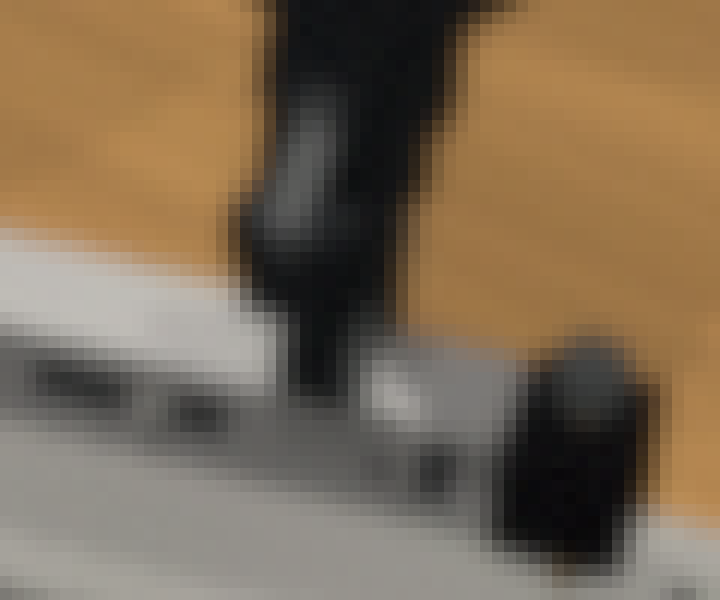

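The picture shows the fingertips ending at the tube's top edge, at z of about 0.117. That is some 35 mm higher than the reported TCP implies, and it explains the closing without contact. Even taking the reported height as true, 33 mm lower stays clear of the plate, so I open and go down watching the force.

>>> play_rows --deltas '[[60, [0, 0, 0], [0, 0, 0]], [70, [0, 0, 0], [0, 0, 0]], [70, [0, 0, 0], [0, 0, 0]], [70, [0, 0, 10], [0, 0, 0]], [70, [0, 0, 20], [0, 0, 0]], [70, [0, 0, 28], [0, 0, 0]], [70, [0, 0, 32], [0, 0, 0]], [70, [0, 0, 32], [0, 0, 0]]]'

```text
clock: 5.1
tcp_pos: [0.499, 0.1026, 0.0497]
orientation: [1.934, 2.475, -0.0]
contact_force: [-0.6, -0.1, -0.0]
grip_width: 0.0704
```

>>> play_rows --deltas '[[50, [0, 0, 0], [0, 0, 0]], [40, [0, 0, 0], [0, 0, 0]], [36, [0, 0, 0], [0, 0, 0]], [32, [0, 0, 0], [0, 0, 0]], [28, [0, 0, 0], [0, 0, 0]], [25, [0, 0, 0], [0, 0, 0]], [25, [0, 0, 0], [0, 0, 0]]]' --squeeze 20

```text
clock: 5.98
tcp_pos: [0.4992, 0.1026, 0.0498]
orientation: [1.933, 2.475, -0.0]
contact_force: [-0.1, -0.3, 3.2]
grip_width: 0.0297
```

```bash
python3 -c "
from h import *
st()
im,d=r.grab_frame('scene'); cv2.imwrite('pics/s5.png',cv2.resize(im[165:225,300:390,::-1],None,fx=8,fy=8,interpolation=cv2.INTER_CUBIC))
"
```

```text
t 5.97 bench [ 0.5 39.7 49.8] F bench [-0.16 -0.3   3.16] M [-0.14  0.07  0.26] grip 29.7 joints [ 0.11  0.47 -0.54  2.04  0.36  0.72 -0.41]
```

Gripped at 29.7 mm. Now I pull gently towards the slot end.

>>> play_rows --deltas '[[25, [2, 0, 0], [0, 0, 0]], [25, [5, 0, 0], [0, 0, 0]], [25, [8, 0, 0], [0, 0, 0]], [25, [11, 0, 0], [0, 0, 0]], [25, [14, 0, 0], [0, 0, 0]], [25, [15, 0, 0], [0, 0, 0]], [25, [15, 0, 0], [0, 0, 0]]]'

```text
clock: 6.9
tcp_pos: [0.4953, 0.1175, 0.0498]
orientation: [1.933, 2.476, -0.0]
contact_force: [-2.9, -0.0, 5.5]
grip_width: 0.0292
```

```bash
python3 -c "
from h import *
st()"
```

```text
t 6.9 bench [ 0.3 55.1 49.8] F bench [-2.82  0.7   5.53] M [-0.13  0.46  0.28] grip 29.2 joints [ 0.09  0.47 -0.54  2.04  0.36  0.72 -0.44]
```

View pics/s5.png

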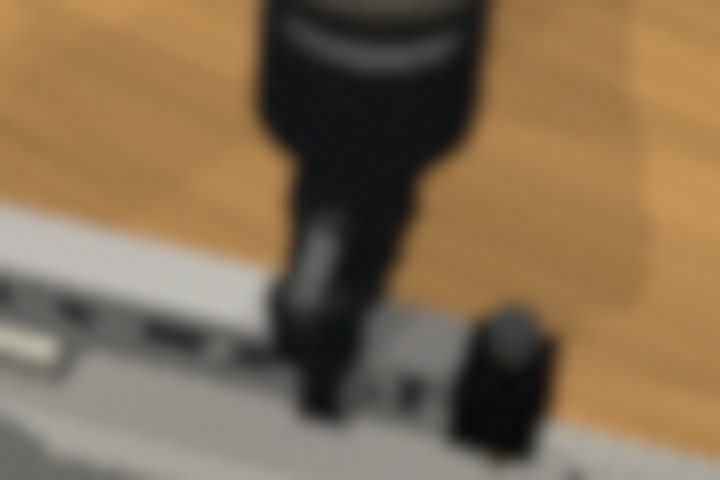

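The finger is over the tube face at crop pixel (320,370). I keep going in smaller steps.

>>> play_rows --deltas '[[25, [1, 0, 0], [0, 0, 0]], [25, [2, 0, 0], [0, 0, 0]], [25, [3, 0, 0], [0, 0, 0]], [25, [3, 0, 0], [0, 0, 0]]]'

```text
clock: 7.4
tcp_pos: [0.4945, 0.1205, 0.0498]
orientation: [1.933, 2.476, -0.0]
contact_force: [-2.6, -0.9, 5.3]
grip_width: 0.0296
```

```bash
python3 -c "
from h import *
st()
im,d=r.grab_frame('scene'); cv2.imwrite('pics/s6.png',cv2.resize(im[165:225,290:390,::-1],None,fx=8,fy=8,interpolation=cv2.INTER_CUBIC))"
```

```text
t 7.4 bench [ 0.3 58.2 49.8] F bench [-2.74 -0.23  5.3 ] M [-0.36  0.35  0.22] grip 29.6 joints [ 0.08  0.47 -0.54  2.04  0.36  0.72 -0.44]
```

View pics/s6.png

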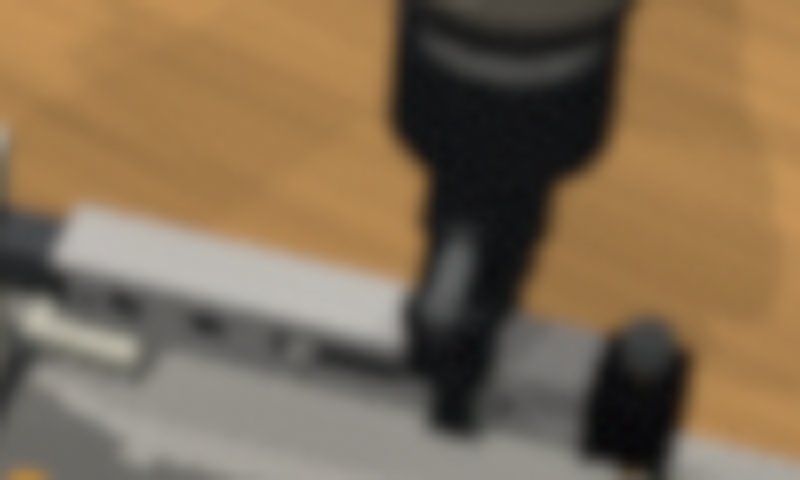

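The tube has moved (its left end is now at (70,235) in the crop). The button at (300,350) is close to the slot's left end. I go on in 1–2 mm steps.

>>> play_rows --deltas '[[25, [0.5, 0, 0], [0, 0, 0]], [25, [1, 0, 0], [0, 0, 0]], [25, [1.5, 0, 0], [0, 0, 0]], [25, [1.5, 0, 0], [0, 0, 0]]]'

```text
clock: 7.95
tcp_pos: [0.4941, 0.122, 0.0498]
orientation: [1.933, 2.476, -0.0]
contact_force: [-2.3, -1.9, 4.5]
grip_width: 0.03
```

```bash
python3 -c "
from h import *
st()"
```

```text
t 7.95 bench [ 0.2 59.7 49.8] F bench [-2.68 -1.33  4.5 ] M [-0.36  0.33  0.25] grip 30.0 joints [ 0.08  0.47 -0.54  2.04  0.36  0.73 -0.45]
```

>>> play_rows --deltas '[[25, [0.5, 0, 0], [0, 0, 0]], [25, [1, 0, 0], [0, 0, 0]], [25, [1, 0, 0], [0, 0, 0]]]'

```text
clock: 8.32
tcp_pos: [0.4939, 0.1229, 0.0498]
orientation: [1.933, 2.476, -0.0]
contact_force: [-1.6, -2.4, 5.4]
grip_width: 0.0299
```

>>> play_rows --deltas '[[25, [0.5, 0, 0], [0, 0, 0]], [25, [1, 0, 0], [0, 0, 0]], [25, [1, 0, 0], [0, 0, 0]]]'

```text
clock: 8.7
tcp_pos: [0.4936, 0.1239, 0.0498]
orientation: [1.933, 2.476, -0.0]
contact_force: [-1.1, -0.4, 5.5]
grip_width: 0.0297
```

>>> play_rows --deltas '[[25, [0.5, 0, 0], [0, 0, 0]], [25, [1, 0, 0], [0, 0, 0]], [25, [1, 0, 0], [0, 0, 0]]]'

```text
clock: 9.07
tcp_pos: [0.4936, 0.124, 0.0498]
orientation: [1.933, 2.475, -0.002]
contact_force: [-1.9, -3.4, 5.9]
grip_width: 0.0296
```

>>> play_rows --deltas '[[25, [0.5, 0, 0], [0, 0, 0]], [25, [1, 0, 0], [0, 0, 0]], [25, [1, 0, 0], [0, 0, 0]]]'

```text
clock: 9.45
tcp_pos: [0.4935, 0.124, 0.0498]
orientation: [1.934, 2.474, -0.003]
contact_force: [-1.1, -4.3, 5.9]
grip_width: 0.0298
```

Contact: the TCP has stalled at bench y of about 62 mm with roughly 4 N of pull, as predicted. I back off a little, open, and shift back over the button.

>>> play_rows --deltas '[[25, [-0.7, 0, 0], [0, 0, 0.003]], [25, [-0.7, 0, 0], [0, 0, 0.003]], [45, [-0.7, 0, 0], [0, 0, 0.003]], [60, [-0.7, 0, 0], [0, 0, 0.003]], [65, [-0.7, 0, 0], [0, 0, 0.003]], [65, [-0.7, 0, 0], [0, 0, 0.003]]]'

```text
clock: 10.2
tcp_pos: [0.4937, 0.1233, 0.0497]
orientation: [1.938, 2.471, -0.003]
contact_force: [-0.0, -0.1, -0.4]
grip_width: 0.065
```

```bash
python3 -c "
from h import *
st();go(0.0005,-.001,.0498)"
```

```text
t 10.2 bench [ 0.2 61.1 49.7] F bench [-0.02 -0.05 -0.45] M [-0.02  0.05 -0.01] grip 65.0 joints [ 0.07  0.47 -0.54  2.04  0.36  0.73 -0.46]
shift [-62.1   0.6   0.1] turn [-0.     0.002 -0.005]
```

>>> play_rows --deltas '[[65, [-15, 0.2, 0], [0, 0, 0]], [65, [-32, 0.4, 0], [0, 0, -0.003]], [65, [-50, 0.6, 0], [0, 0.002, -0.005]], [65, [-60, 0.6, 0], [0, 0.002, -0.005]], [65, [-62.1, 0.6, 0], [0, 0.002, -0.005]], [65, [-62.1, 0.6, 0], [0, 0.002, -0.005]]]'

```text
clock: 10.95
tcp_pos: [0.5091, 0.0635, 0.0499]
orientation: [-1.932, -2.477, 0.0]
contact_force: [-0.2, 0.2, -0.3]
grip_width: 0.0649
```

>>> play_rows --deltas '[[50, [0, 0, 0], [0, 0, 0]], [42, [0, 0, 0], [0, 0, 0]], [38, [0, 0, 0], [0, 0, 0]], [35, [0, 0, 0], [0, 0, 0]], [32, [0, 0, 0], [0, 0, 0]], [28, [0, 0, 0], [0, 0, 0]], [25, [0, 0, 0], [0, 0, 0]], [25, [0, 0, 0], [0, 0, 0]]]' --squeeze 20

```text
clock: 11.95
tcp_pos: [0.5094, 0.0637, 0.0503]
orientation: [1.931, 2.477, 0.0]
contact_force: [0.3, 0.7, 4.6]
grip_width: 0.0293
```

```bash
python3 -c "
from h import *
st()"
```

```text
t 11.95 bench [ 0.9 -0.5 50.3] F bench [0.44 0.64 4.63] M [ 0.29 -0.05  0.19] grip 29.3 joints [ 0.19  0.47 -0.54  2.03  0.35  0.73 -0.32]
```

Flush at 29.3 mm, so the button is pressed in. Now I pull gently.

>>> play_rows --deltas '[[25, [0.7, 0, 0], [0, 0, 0]], [25, [1.2, 0, 0], [0, 0, 0]], [25, [1.5, 0, 0], [0, 0, 0]]]'

```text
clock: 12.32
tcp_pos: [0.5092, 0.0644, 0.0503]
orientation: [1.932, 2.476, -0.001]
contact_force: [1.5, -2.6, 4.0]
grip_width: 0.0297
```

>>> play_rows --deltas '[[25, [0.5, 0, 0], [0, 0, 0]], [25, [1, 0, 0], [0, 0, 0]], [25, [1.2, 0, 0], [0, 0, 0]]]'

```text
clock: 12.7
tcp_pos: [0.5089, 0.0656, 0.0504]
orientation: [1.932, 2.476, -0.001]
contact_force: [1.5, -3.6, 4.2]
grip_width: 0.0299
```

```bash
python3 -c "
from h import *
st()"
```

```text
t 12.7 bench [ 0.9  1.4 50.4] F bench [ 0.61 -3.91  4.17] M [-0.57 -0.31  0.19] grip 29.9 joints [ 0.18  0.47 -0.54  2.03  0.35  0.73 -0.33]
```

>>> play_rows --deltas '[[25, [0.5, 0, 0], [0, 0, 0]], [25, [1, 0, 0], [0, 0, 0]], [25, [1.2, 0, 0], [0, 0, 0]]]'

```text
clock: 13.08
tcp_pos: [0.5087, 0.0663, 0.0503]
orientation: [1.932, 2.476, -0.001]
contact_force: [2.7, -4.6, 3.4]
grip_width: 0.0296
```

>>> play_rows --deltas '[[25, [0.5, 0, 0], [0, 0, 0]], [25, [1, 0, 0], [0, 0, 0]], [25, [1.2, 0, 0], [0, 0, 0]]]'

```text
clock: 13.45
tcp_pos: [0.5086, 0.0666, 0.0503]
orientation: [1.932, 2.474, -0.002]
contact_force: [3.7, -5.9, 3.2]
grip_width: 0.0298
```

>>> play_rows --deltas '[[25, [0.5, 0, 0], [0, 0, 0]], [25, [1, 0, 0], [0, 0, 0]], [25, [1.2, 0, 0], [0, 0, 0]]]'

```text
clock: 13.82
tcp_pos: [0.5086, 0.0666, 0.0504]
orientation: [1.932, 2.473, -0.004]
contact_force: [3.1, -6.4, 3.8]
grip_width: 0.0301
```

```bash
python3 -c "
from h import *
st()"
```

```text
t 13.82 bench [ 0.8  2.5 50.4] F bench [ 1.49 -6.94  3.75] M [-1.11 -0.54  0.39] grip 30.1 joints [ 0.18  0.47 -0.53  2.04  0.36  0.73 -0.33]
```

>>> play_rows --deltas '[[25, [0.5, 0, 0], [0, 0, 0]], [25, [1, 0, 0], [0, 0, 0]], [25, [1.2, 0, 0], [0, 0, 0]]]'

```text
clock: 14.2
tcp_pos: [0.5085, 0.0667, 0.0504]
orientation: [1.932, 2.472, -0.005]
contact_force: [3.2, -6.8, 4.5]
grip_width: 0.0301
```

```bash
python3 -c "
from h import *
st()"
```

```text
t 14.2 bench [ 0.8  2.6 50.4] F bench [ 1.48 -7.42  4.49] M [-1.12 -0.51  0.37] grip 30.1 joints [ 0.18  0.47 -0.53  2.04  0.36  0.73 -0.34]
```

>>> play_rows --deltas '[[25, [0.8, 0, 0], [0, 0, 0]], [25, [1.3, 0, 0], [0, 0, 0]], [25, [1.6, 0, 0], [0, 0, 0]]]'

```text
clock: 14.58
tcp_pos: [0.5085, 0.0668, 0.0503]
orientation: [1.932, 2.47, -0.007]
contact_force: [3.4, -8.1, 4.0]
grip_width: 0.0298
```

```bash
python3 -c "
from h import *
st()"
```

```text
t 14.57 bench [ 0.8  2.7 50.3] F bench [ 1.33 -8.72  4.03] M [-1.35 -0.58  0.37] grip 29.8 joints [ 0.17  0.47 -0.53  2.04  0.36  0.73 -0.34]
```

>>> play_rows --deltas '[[25, [1.0, 0, 0], [0, 0, 0]], [25, [1.5, 0, 0], [0, 0, 0]], [25, [1.8, 0, 0], [0, 0, 0]]]'

```text
clock: 14.95
tcp_pos: [0.5084, 0.067, 0.0504]
orientation: [1.932, 2.469, -0.009]
contact_force: [3.0, -8.1, 4.4]
grip_width: 0.03
```

```bash
python3 -c "
from h import *
st()"
```

```text
t 14.95 bench [ 0.8  3.  50.4] F bench [ 0.96 -8.57  4.4 ] M [-1.29 -0.52  0.41] grip 30.0 joints [ 0.17  0.47 -0.53  2.04  0.36  0.73 -0.34]
```

>>> play_rows --deltas '[[25, [1.2, 0, 0], [0, 0, 0]], [25, [1.7, 0, 0], [0, 0, 0]], [25, [2.0, 0, 0], [0, 0, 0]]]' --squeeze 35

```text
clock: 15.32
tcp_pos: [0.5083, 0.0677, 0.0504]
orientation: [1.932, 2.468, -0.01]
contact_force: [2.9, -8.0, 5.3]
grip_width: 0.0293
```

```bash
python3 -c "
from h import *
st()"
```

```text
t 15.32 bench [ 0.7  3.7 50.4] F bench [ 0.9  -8.45  5.25] M [-1.12 -0.39  0.54] grip 29.3 joints [ 0.17  0.47 -0.53  2.04  0.36  0.73 -0.35]
```

>>> play_rows --deltas '[[25, [1.0, 0, 0], [0, 0, 0]], [25, [1.5, 0, 0], [0, 0, 0]], [25, [1.8, 0, 0], [0, 0, 0]]]'

```text
clock: 15.7
tcp_pos: [0.5082, 0.0678, 0.0504]
orientation: [1.932, 2.466, -0.012]
contact_force: [3.4, -8.5, 4.6]
grip_width: 0.0295
```

```bash
python3 -c "
from h import *
st()"
```

```text
t 15.7 bench [ 0.7  3.7 50.4] F bench [ 1.22 -9.07  4.63] M [-1.31 -0.57  0.53] grip 29.5 joints [ 0.17  0.47 -0.53  2.04  0.36  0.73 -0.35]
```

```bash
cat >> h.py <<'E'
def edge(g,off=(0,0),s=1):
    ys=np.arange(-.13,-.03,.0005); v=[]
    for y in ys:
        a=[]
        for x in(-.006,-.003,0,.003,.006):
            p=(proj('scene',O+x*BX+y*BY+[0,0,.115])-off)*s+(s-1)/2
            a.append(cv2.getRectSubPix(g,(1,1),(float(p[0]),float(p[1])))[0,0])
        v.append(np.mean(a))
    v=np.array(v); h=(v.min()+v.max())/2; i=np.where((v[:-1]<h)&(v[1:]>=h))[0]
    return ys[i]*1e3, v[::10].round()
E
python3 -c "
from h import *
st()
im,d=r.grab_frame('scene'); cv2.imwrite('pics/f7.png',im[:,:,::-1])
L=lambda f:cv2.imread('pics/'+f,0)
print(edge(L('scene0.png')));print(edge(L('s6.png'),(290,165),8));print(edge(L('f7.png')))
cv2.imwrite('pics/s7.png',cv2.resize(im[165:225,280:380,::-1],None,fx=8,fy=8,interpolation=cv2.INTER_CUBIC))"
```

```text
t 15.7 bench [ 0.7  3.7 50.4] F bench [ 1.22 -9.07  4.63] M [-1.31 -0.57  0.53] grip 29.5 joints [ 0.17  0.47 -0.53  2.04  0.36  0.73 -0.35]
(array([-113.]), array([137.,  82.,  62.,  95., 156., 180., 180., 180., 180., 180., 180.,
       180., 180., 180., 180., 180., 180., 180., 180., 180.]))
(array([-94.5]), array([ 73.,  69.,  66.,  71.,  82.,  81.,  82., 119., 176., 187., 187.,
       186., 186., 186., 186., 186., 186., 186., 186., 186.]))
(array([-87.]), array([142.,  86.,  63.,  72.,  82.,  83.,  82.,  83.,  93., 145., 183.,
       187., 187., 187., 186., 186., 186., 186., 186., 185.]))
```

View pics/s7.png

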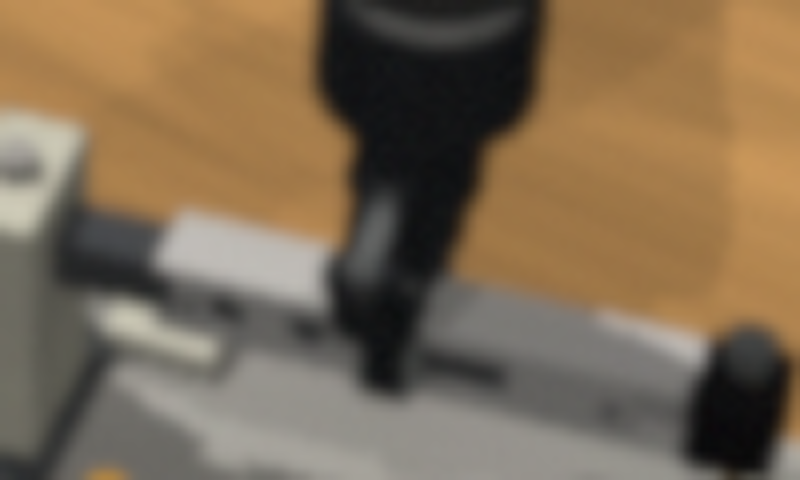

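The tube's end has moved 26 mm in all, which matches the finger travel, so there is no slip. It is already about 3.5 mm past first contact and is driving over the button, so I continue.

>>> play_rows --deltas '[[25, [1.2, 0, 0], [0, 0, 0]], [25, [1.7, 0, 0], [0, 0, 0]], [25, [2.0, 0, 0], [0, 0, 0]]]'

```text
clock: 16.12
tcp_pos: [0.5081, 0.068, 0.0504]
orientation: [1.932, 2.464, -0.014]
contact_force: [3.5, -7.2, 4.3]
grip_width: 0.0294
```

```bash
python3 -c "
from h import *
st()"
```

```text
t 16.12 bench [ 0.7  4.  50.4] F bench [ 1.62 -7.81  4.34] M [-1.12 -0.56  0.58] grip 29.4 joints [ 0.16  0.47 -0.53  2.04  0.37  0.73 -0.35]
```

```bash
python3 -c "
from h import *
go(.0007,.006,.0504)"
```

```text
shift [ 2. -0. -0.] turn [-0.001  0.014 -0.005]
```

>>> play_rows --deltas '[[25, [1.2, 0, 0], [0, 0.004, 0]], [25, [1.8, 0, 0], [0, 0.006, 0]], [25, [2.4, 0, 0], [0, 0.006, 0]]]'

```text
clock: 16.5
tcp_pos: [0.508, 0.0686, 0.0504]
orientation: [1.934, 2.466, -0.011]
contact_force: [3.4, -8.3, 4.7]
grip_width: 0.0294
```

```bash
python3 -c "
from h import *
st();go(.0007,.006,.0504)"
```

```text
t 16.5 bench [ 0.7  4.6 50.4] F bench [ 1.26 -8.89  4.67] M [-1.57 -0.67  0.58] grip 29.4 joints [ 0.17  0.47 -0.53  2.04  0.36  0.73 -0.35]
shift [ 1.4  0.  -0. ] turn [-0.001  0.01  -0.005]
```

>>> play_rows --deltas '[[25, [1.4, 0, 0], [0, 0.002, 0]], [25, [2.0, 0, 0], [0, 0.003, 0]], [25, [2.6, 0, 0], [0, 0.003, 0]]]'

```text
clock: 16.88
tcp_pos: [0.5074, 0.071, 0.0504]
orientation: [1.935, 2.468, -0.008]
contact_force: [2.1, -1.0, 4.1]
grip_width: 0.0297
```

```bash
python3 -c "
from h import *
st();go(.0007,.006,.0504)
im,d=r.grab_frame('scene'); cv2.imwrite('pics/f8.png',im[:,:,::-1]); print(edge(cv2.imread('pics/f8.png',0))[0])"
```

```text
t 16.88 bench [ 0.8  7.  50.4] F bench [ 1.78 -1.43  4.14] M [-0.29 -0.27  0.53] grip 29.7 joints [ 0.17  0.47 -0.53  2.04  0.36  0.73 -0.35]
shift [-1.  -0.1  0. ] turn [-0.001  0.007 -0.005]
[-83.5]
```

The force has dropped to sliding friction (1.4 N), so the button is under the wall. The hole should arrive at TCP y of about 30–32 mm; I draw to about 24 mm and then creep.

>>> play_rows --deltas '[[25, [2, 0, 0], [0, 0.003, -0.002]], [25, [5, 0, 0], [0, 0.007, -0.005]], [25, [8, 0, 0], [0, 0.007, -0.005]], [25, [11, 0, 0], [0, 0.007, -0.005]], [25, [14, 0, 0], [0, 0.007, -0.005]], [25, [16, 0, 0], [0, 0.007, -0.005]], [25, [17, 0, 0], [0, 0.007, -0.005]], [25, [17, 0, 0], [0, 0.007, -0.005]]]'

```text
clock: 17.92
tcp_pos: [0.5025, 0.0896, 0.0503]
orientation: [-1.929, -2.477, -0.0]
contact_force: [-1.0, -0.1, 5.4]
grip_width: 0.0294
```

```bash
python3 -c "
from h import *
st()"
```

```text
t 17.93 bench [ 0.5 26.3 50.3] F bench [-0.94  0.16  5.39] M [-0.29 -0.13  0.05] grip 29.4 joints [ 0.14  0.47 -0.54  2.04  0.35  0.73 -0.37]
```

>>> play_rows --deltas '[[25, [0.6, 0, 0], [0, 0, 0]], [25, [1.2, 0, 0], [0, 0, 0]], [25, [1.8, 0, 0], [0, 0, 0]], [25, [2, 0, 0], [0, 0, 0]]]'

```text
clock: 18.42
tcp_pos: [0.502, 0.0916, 0.0503]
orientation: [-1.929, -2.477, -0.0]
contact_force: [0.5, -0.6, 5.3]
grip_width: 0.0294
```

>>> play_rows --deltas '[[25, [0.4, 0, 0], [0, 0, 0]], [25, [0.8, 0, 0], [0, 0, 0]], [25, [1.2, 0, 0], [0, 0, 0]]]'

```text
clock: 18.8
tcp_pos: [0.5016, 0.0929, 0.0503]
orientation: [-1.929, -2.477, -0.0]
contact_force: [0.1, -0.3, 5.2]
grip_width: 0.0295
```

```bash
python3 -c "
from h import *
st()"
```

```text
t 18.8 bench [ 0.4 29.7 50.3] F bench [ 0.07 -0.3   5.21] M [-0.41 -0.3   0.12] grip 29.5 joints [ 0.14  0.47 -0.54  2.04  0.35  0.73 -0.38]
```

>>> play_rows --deltas '[[25, [0.4, 0, 0], [0, 0, 0]], [25, [0.8, 0, 0], [0, 0, 0]], [25, [0.8, 0, 0], [0, 0, 0]]]'

```text
clock: 19.18
tcp_pos: [0.5014, 0.0937, 0.0504]
orientation: [-1.929, -2.477, -0.0]
contact_force: [1.1, -1.2, 5.0]
grip_width: 0.0293
```

>>> play_rows --deltas '[[25, [0.4, 0, 0], [0, 0, 0]], [25, [0.8, 0, 0], [0, 0, 0]], [25, [0.8, 0, 0], [0, 0, 0]]]'

```text
clock: 19.55
tcp_pos: [0.5012, 0.0945, 0.0503]
orientation: [-1.929, -2.477, -0.0]
contact_force: [0.6, -0.5, 4.6]
grip_width: 0.0296
```

>>> play_rows --deltas '[[25, [0.4, 0, 0], [0, 0, 0]], [25, [0.8, 0, 0], [0, 0, 0]], [25, [0.8, 0, 0], [0, 0, 0]]]'

```text
clock: 19.92
tcp_pos: [0.501, 0.0951, 0.0503]
orientation: [-1.929, -2.477, 0.0]
contact_force: [0.7, -2.8, 5.1]
grip_width: 0.0295
```

```bash
python3 -c "
from h import *
st()"
```

```text
t 19.93 bench [ 0.4 32.  50.3] F bench [-0.   -2.87  5.08] M [-0.73 -0.38  0.13] grip 29.5 joints [ 0.13  0.47 -0.54  2.04  0.35  0.73 -0.38]
```

>>> play_rows --deltas '[[25, [0.4, 0, 0], [0, 0, 0]], [25, [0.8, 0, 0], [0, 0, 0]], [25, [0.8, 0, 0], [0, 0, 0]]]'

```text
clock: 20.3
tcp_pos: [0.501, 0.0952, 0.0503]
orientation: [-1.93, -2.477, 0.001]
contact_force: [1.1, -3.6, 5.3]
grip_width: 0.029
```

```bash
python3 -c "
from h import *
st()"
```

```text
t 20.3 bench [ 0.4 32.1 50.3] F bench [ 0.2  -3.74  5.34] M [-1.05 -0.45  0.21] grip 29.0 joints [ 0.13  0.47 -0.54  2.04  0.35  0.73 -0.39]
```

It stalls at 32 mm, as predicted for the lock. I relax the pull and look.

>>> play_rows --deltas '[[25, [-0.6, 0, 0], [0, 0, 0]], [25, [-0.6, 0, 0], [0, 0, 0]], [45, [-0.6, 0, 0], [0, 0, 0]], [60, [-0.6, 0, 0], [0, 0, 0]], [70, [-0.6, 0, 0], [0, 0, 0]], [70, [-0.6, 0, 0], [0, 0, 0]], [70, [-0.6, 0, -40], [0, 0, 0]], [70, [-0.6, 0, -90], [0, 0, 0]]]'

```text
clock: 21.3
tcp_pos: [0.5002, 0.0944, 0.1405]
orientation: [-1.928, -2.475, 0.004]
contact_force: [1.4, -0.3, 0.2]
grip_width: 0.0698
```

>>> play_rows --deltas '[[70, [0, 0, -40], [0, 0, 0]], [70, [0, 0, -80], [0, 0, 0]], [70, [0, 0, -80], [0, 0, 0]], [70, [0, 0, -80], [0, 0, 0]]]'

```text
clock: 21.8
tcp_pos: [0.5001, 0.0941, 0.2199]
orientation: [-1.928, -2.475, 0.005]
contact_force: [-0.8, 1.1, -1.3]
grip_width: 0.0702
```

```bash
python3 -c "
from h import *
st()
im,d=r.grab_frame('scene'); cv2.imwrite('pics/f9.png',im[:,:,::-1]); print(edge(cv2.imread('pics/f9.png',0))[0])
cv2.imwrite('pics/s9.png',cv2.resize(im[175:235,280:380,::-1],None,fx=8,fy=8,interpolation=cv2.INTER_CUBIC))"
```

```text
t 21.8 bench [ -0.7  31.2 219.9] F bench [-0.55  1.23 -1.31] M [ 0.03  0.02 -0.02] grip 70.2 joints [ 0.24  0.24 -0.63  1.88  0.16  1.07 -0.21]
[-59.5]
```

View pics/s9.png

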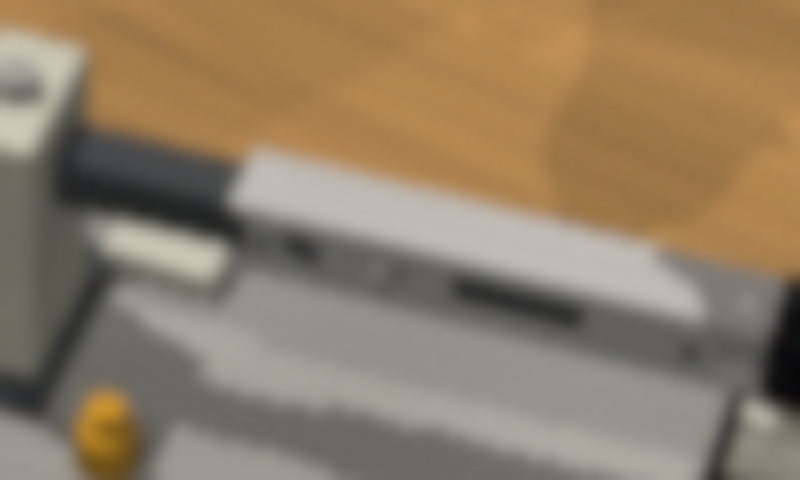

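The first hole at (380,268) is now filled by the bright button. The second hole at (300,248) and the slot (455–580) are dark, and the weight and specimen stand as before. The tube travelled 53.5 mm, so its extension is about 60 mm.

```bash
python3 -c "
from h import *
print(r.hand_in())"
```

```text
the job is handed in; nothing more can be done
None
```

The electrode arm is lengthened and locked: the button sits in the tube's first round hole. The job is handed in, and the hand-in gave no verdict.

**What I did:** I gripped the tube clear of the button and drew it until the slot's end touched the button, at about 4 N. Then I pinched over the button to press it flush. A pull of up to about 9 N took the tube over it, after which the force dropped to sliding friction. I crept the tube on to a firm stop at about 4 N, eased the pull, let go and raised the arm clear.

**Last checks:**
- **Lock:** the last picture shows the button filling the first hole, with the slot and second hole empty. The tube travelled about 53.5 mm, for an extension of about 60 mm (range 42 to 66). I did not test the lock by pushing back.
- **Bystanders:** the weight and specimen look unmoved. I did not check the beaker, jar, screwdriver or bottle again, but the arm's path stayed away from them.
- **Time:** it took 21.8 s of the 72 s allowed.

**What disagreed:** the fingertips were about 35 mm higher than the reported tool position implied. My first grip therefore closed above the tube, with no contact force, and I corrected the height from the camera image.

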